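Free the indexing table: slacken the rim clamp, then hold the index plunger out

TASK

I want to turn the wheel hub on the indexing table to its next position. First slacken the rim clamp by winding its black-handled crank anticlockwise (seen from above), about two full turns, until it comes up against its stop; only then pull the red-knobbed sprung index plunger straight out of the table's rim as far as it goes, and finish still gripping it there, held fully back, because it springs in again if you let go. Leave the crank wound open, and do not disturb the can, lamp, tray and spanner lying around.

Things in the scene. Friction and masses are not known exactly. Their poses are not given: they have to be found in the camera images.
- indexer: Fixed indexing table: green round base 300 mm across, 16 mm high; on it a steel plate 200 mm across, top at 80 mm, holes round its rim; on that a grey wheel hub, boss up to 113 mm. Does not turn. Origin: on its vertical axis at bench level; +x points from the axis to the plunger (its pull direction).
- plunger_knob: Red knob, axis horizontal, radial: cylinder 24 mm across, 30 mm long, then at its outer end a flange 34 mm across, 6 mm thick. Origin: mid-cylinder on the axis, 65 mm above the bench, 153 mm from the table axis when seated; +x: outward pull. Inward: 7 mm bare stem, a brass collar, a green bracket 40 mm wide, face 128 mm from the table axis, top at 82 mm. Grip across the cylinder from above.
- plunger (a joint): How far the plunger is drawn out, m: 0 seated (nose 12 mm deep in the rim hole), 0.020 fully back at a hard stop. A spring draws it in: 4 N at 0, 12 N at 0.020; it returns when let go.
- crank_axis (a point): Point on the crank's vertical turning axis, 158 mm above the bench (height of mid-handle); stays put. The blue clamp (column outside the plate, arm over its rim, top at 120 mm) carries the crank 85 mm from the table axis; its place round the table varies.
- crank_grip (a point): Middle of the crank's upright black handle: cylinder 24 mm across, 42 mm tall (137 to 179 mm above the bench), spinning freely on its pin, so the hand need not turn. It stands 45 mm from the crank's axis on a flat steel arm (top at 134 mm) and circles the axis as the crank turns.
- crank (a joint): Crank angle, rad, growing anticlockwise seen from above (slackening). Starts at 0 to 1.5; hard stop at 14.0, fully slack. Light friction, about 0.08 N m (2 N at the handle); stays where it is left. A brass shoe under the arm rises off the plate as it turns, 9 mm in all.
- spray_can: Bystander: loose aerosol can, 52 mm across, 150 mm tall, black with a blue label. Origin under its centre.
- work_lamp: Bystander: loose green inspection lamp lying along its x axis, 195 x 46 mm, 30 mm high. Origin underneath, near its middle.
- bolt_tray: Bystander: loose orange open tray 110 x 80 mm, 30 mm high. Origin under its centre.
- spanner: Bystander: loose steel spanner 190 mm long lying flat along its x axis. Origin underneath.

How it is judged:
By the outcome, as a careful person would: the job done as asked, in the order asked, and still so for the second after the job is handed in, while the arm keeps its last pose, push and grip.
It also fails if it takes over 72 s, if anything falls off the work surface, if the arm or the gripper's body presses on something with over 40 N, if the wrist force passes 120 N, or if a joint passes its speed limit or range.

ROBOT

A 6-joint arm with a two-finger parallel gripper is mounted at the origin on the work surface. World frame = base frame: x ahead of the robot, y to its left, z up, the work surface at z = 0. Lengths are in mm, angles in rad, forces in N, time in s.
With the tool pointing down it reaches from about 350 to 875 mm from the base axis. Payload 4.2 kg.
Tool frame: the origin (TCP) lies between the finger pads; the fingertips stand 25 mm ahead of it and the grasp point (between the pads) lies 6 mm ahead of it; z points along the fingers, y is the line along which they close (so a half turn about z gives the same grasp; the last joint's range is limited). The gripper opens to 85 mm and grips with 20 to 120 N. Pads are 22 mm wide; open, the fingers measure 114 mm over their backs; the gripper's body (76 mm by 85 mm) begins 54 mm behind the grasp point. The pads swing forward as they close: fully open they stand 13 mm farther back than shut.
Start: joints at [-1.018, 0.385, 0.008, 0, -1.194, -0.259], TCP at [181.011, -598.193, 256.312] pointing down, gripper open.
Joint ranges: [-3.14, 3.14], [-1.21, 2.06], [-1.07, 1.41], [-3.16, 2.05], [-2.99, -0.16], [-3.1, 3.1]. Speed limits (rad/s): [2.79, 2.79, 3.14, 3.14, 3.14, 3.14].

INTERFACE

Orientations are given as a unit quaternion [x, y, z, w].
In Python, from bench import arm gives the robot as it stands.
- The arm moves only by the shell command python3 -m pendant 'ROWS'. ROWS is JSON, a list of rows, each a list of 7 numbers: the shift along the tool's x, y, z in m, then the turn, a rotation vector about the tool's x, y, z in degrees, then the finger opening in m, from 0 to 0.0854. In form: [[x, y, z, wx, wy, wz, fingers], ...]. A call has 1 to 12 rows; each row shifts and turns the commanded pose from where the row before left it, along the tool's axes as they then stand; what a row does not reach is not made up. A row lasts 1/10 s, in which the tool goes at most 50 mm and 8.59 degrees, less where a joint would pass 70% of its speed; a pose out of reach is approached as far as the arm can. A call is refused whole if a number of a shift passes 0.05 or a number of a turn 8.59, either way. A call with a gripper value outside its range is refused whole. The fingers move at their own pace and stop on an object; the grip force is fixed at half the most. Time passes only in rows, so rows that do not move let the fingers close. It gives the time, the measured TCP pose, the force, the opening and the grip force at its end, in the units of the state.
- arm.read_state(): the state, without advancing time (a new reading comes with each control period).
- arm.get_image(name): name is "side" or "top" or "wrist"; returns a dict with "image" (400x640x3 uint8, red, green, blue), "fx", "fy", "cx", "cy" (pixels), "k1" (the pictures are not rectified: a ray, as slopes to the right and down, at radius r is drawn at 1 + k1 r^2 times it, then the intrinsics apply), "xyz" and "rotation" of the camera in the world. Camera axes: x right, y down, z forward; pixel columns grow to the right and rows downward; lengths in mm; the calibration is good to about 2 mm. A picture is of the moment at which its call begins. There is no depth.
- arm.job_done(): hands the job in; it is judged then, once.
The state is a dict: "clock": time; "joints": joint angles; "joint_vel": joint speeds; "joint_efforts": joint torques, N m; "position": TCP position; "ee_rot": TCP orientation; "contact_force": force on the tool from outside, world axes, zero at the start; "wrist_torque": the same for the moment, N m; "gripper_width": finger opening in mm; "grasp_force": force on a finger pad.
Only numpy, scipy, OpenCV 4.12 (cv2) and the standard library are available. Lean on these libraries where they do the work, as an engineer would, in place of code of your own. Each camera call takes 0.05 s, during which the arm holds its last target. There are 200 camera calls.

## Working session

There is one attempt and no reset: what is moved stays moved. The work goes in short steps, Python scripts to look and compute and a shell command to move; the robot and the scene stay as the last step left them, time stands still between calls to the robot, and variables do not carry over. Pictures are saved under pics/ and viewed, at most 10 in all, crops included, and the job is handed in when it is done.

```bash
ls; mkdir -p pics
python3 - <<'E'
from bench import arm
import cv2,json,numpy as np
print(arm.read_state())
for n in("side","top"):
    d=arm.get_image(n); cv2.imwrite(f"pics/{n}0.png",d["image"][:,:,::-1]); 
    np.save(f"pics/{n}0.npy",d,allow_pickle=True)
    print(n,{k:(np.round(v,4).tolist()) for k,v in d.items() if k!="image"})
E
```

```text
pics
{'clock': 0.0, 'joints': array([-1.01842209e+00,  3.85535894e-01,  6.62491997e-03, -4.98981318e-04,
       -1.19400044e+00, -2.58607295e-01]), 'joint_vel': array([-5.01860767e-04,  1.27890971e-03,  3.41618578e-04, -7.13002570e-04,
        3.09459818e-04, -7.43965643e-05]), 'joint_efforts': array([-7.26508715e-04, -3.92285872e+01,  1.88400489e+01,  4.18620408e+00,
       -4.66934434e-03, -5.77477820e-06]), 'position': array([ 180.84480665, -597.70790772,  255.23364757]), 'ee_rot': array([-1.46264739e-01,  9.89244891e-01,  1.06326004e-03, -2.04081911e-04]), 'contact_force': array([ 0.58403943, -0.31811561,  0.62005104]), 'wrist_torque': array([-0.02454083,  0.01652854, -0.02487304]), 'grasp_force': 0.0, 'gripper_width': 85.65951980566746}
side {'fx': 410.2266, 'fy': 410.2266, 'cx': 321.052, 'cy': 192.7004, 'k1': -0.0757, 'xyz': [177.4887, 852.5001, 744.9866], 'rotation': [-0.1668, 0.8663, -0.4619, 0.0915]}
top {'fx': 456.3201, 'fy': 456.3201, 'cx': 326.7383, 'cy': 200.3442, 'k1': -0.1094, 'xyz': [249.9208, 13.2066, 1427.341], 'rotation': [0.7047, -0.7033, 0.0665, -0.0662]}
```

View pics/side0.png

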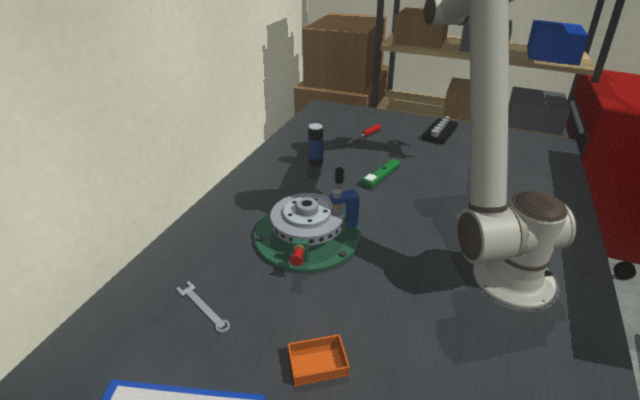

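View pics/top0.png

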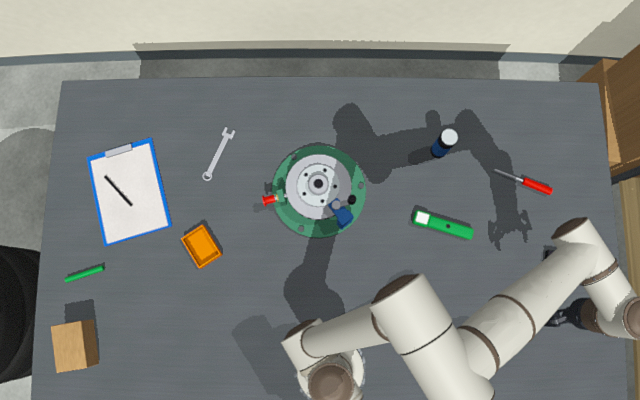

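The side view shows the red knob at about (298,255), the black handle at (339,174) and the clamp at (345,208). In the top view the table is at (319,190), the knob at (268,200), the handle at (352,200), the clamp at (341,214), the can at (445,143) and the lamp at (441,222). Next I'll triangulate.

```bash
cat > h.py <<'E'
import numpy as np,cv2
from scipy.spatial.transform import Rotation as R
def K(d): return np.array([[d["fx"],0,d["cx"]],[0,d["fy"],d["cy"]],[0,0,1.]])
def ray(d,p):
    q=cv2.undistortPoints(np.array([[p]],float),K(d),np.array([d["k1"],0,0,0.]))[0,0]
    v=R.from_quat(d["rotation"]).apply([q[0],q[1],1]); return np.array(d["xyz"],float),v/np.linalg.norm(v)
def plane(d,p,z): o,v=ray(d,p); return o+v*(z-o[2])/v[2]
def proj(d,P):
    c=R.from_quat(d["rotation"]).inv().apply(np.asarray(P,float)-d["xyz"]); 
    return cv2.projectPoints(c.reshape(-1,1,3),np.zeros(3),np.zeros(3),K(d),np.array([d["k1"],0,0,0.]))[0].reshape(-1,2)
def tri(d1,p1,d2,p2):
    (a,u),(b,v)=ray(d1,p1),ray(d2,p2); s=np.linalg.lstsq(np.c_[u,-v],b-a,rcond=None)[0]
    A,B=a+u*s[0],b+v*s[1]; return (A+B)/2,np.linalg.norm(A-B)
def blobs(d,f,box):
    x0,y0,x1,y1=box; m=f(d["image"].astype(int)).astype(np.uint8); w=np.zeros_like(m); w[y0:y1,x0:x1]=m[y0:y1,x0:x1]
    n,l,s,c=cv2.connectedComponentsWithStats(w); i=1+np.argmax(s[1:,4]); return c[i],s[i],l==i
red=lambda I:(I[...,0]>110)&(I[...,1]<70)&(I[...,2]<70)
redd=lambda I:(I[...,0]>60)&(I[...,0]>2.2*I[...,1])&(I[...,0]>2.2*I[...,2])
blk=lambda I:I.max(2)<32
blue=lambda I:(I[...,2]>1.5*I[...,0]+10)&(I[...,2]>60)
green=lambda I:(I[...,1]>1.35*I[...,0])&(I[...,1]>1.15*I[...,2])&(I[...,1]>35)
E
python3 - <<'E'
from h import *
S=np.load("pics/side0.npy",allow_pickle=True).item();T=np.load("pics/top0.npy",allow_pickle=True).item()
for n,f,bs,bt in(("knob",redd,(280,235,315,275),(255,185,285,215)),("handle",blk,(328,160,350,186),(342,190,362,210)),("clamp",blue,(325,180,365,235),(322,198,358,235))):
    cs,ss,_=blobs(S,f,bs);ct,st,_=blobs(T,f,bt);print(n,cs,ss,ct,st,tri(S,cs,T,ct))
c,s,m=blobs(T,green,(260,135,380,245)); pts=np.argwhere(m)[:,::-1].astype(np.float32)
w=np.array([plane(T,p,16) for p in cv2.convexHull(pts)[:,0]]);print(s,cv2.minEnclosingCircle(w[:,:2].astype(np.float32)))
big=lambda I,b:cv2.resize(I[b[1]:b[3],b[0]:b[2]],(400,400),interpolation=cv2.INTER_CUBIC)
cv2.imwrite("pics/crop0.png",np.hstack([big(S["image"],(245,160,365,280)),big(T["image"],(255,130,375,250))])[:,:,::-1])
E
```

```text
knob [296.77710843 256.58433735] [290 248  13  17 166] [267.78947368 199.48421053] [262 195  13  11  95] (array([510.61160158, 192.2507861 ,  65.64521334]), np.float64(1.3362091013395645))
handle [337.57142857 175.14285714] [337 173   2   5   7] [350.5        201.85714286] [348 200   7   4  14] (array([491.40153596, -53.14555304, 159.87651507]), np.float64(9.243628046921941))
clamp [349.18666667 206.06857143] [330 189  29  39 525] [342.1626506  216.36144578] [328 201  26  29 332] (array([455.4693657 , -33.56563882,  80.22361016]), np.float64(4.302404610978995))
[ 272  145   94   93 2887] ((550.516845703125, 39.41952133178711), 150.1554718017578)
```

View pics/crop0.png

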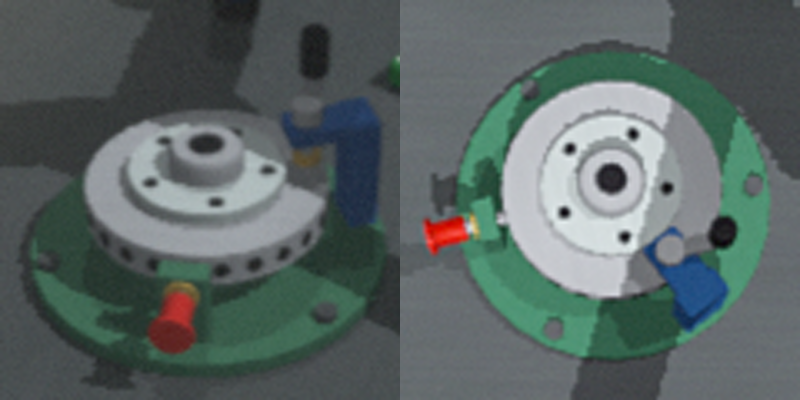

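The crop shows the crank handle at side (339,175) and top (351.6,199.6). The crank's pivot disc is at side (337,193) and top (336,204.7), and the plunger points away from the robot's right, toward +y.

Run:
```python
from h import *
S=np.load("pics/side0.npy",allow_pickle=True).item();T=np.load("pics/top0.npy",allow_pickle=True).item()
b=lambda I:I.max(2)<50
for t in(40,45,50,55):
  f=lambda I:I.max(2)<t
  cs,ss,_=blobs(S,f,(333,165,346,185));ct,st,_=blobs(T,f,(345,192,360,208));print(t,cs,ss,ct,st,tri(S,cs,T,ct))
print("axis",tri(S,(337.1,193),T,(336,204.7)), plane(T,(336,204.7),137))
print("handle top plane", plane(T,(351.6,199.6),179),plane(T,(351.6,199.6),158),plane(S,(339.2,175.3),158))
# plate centre from top boss hole
print("boss",plane(T,(255+(611-400)/3.333,130+179/3.333),113))
```

```text
40 [338.97959184 174.95918367] [336 168   7  15  98] [351.40425532 199.31914894] [348 195   8   9  47] (array([493.8843864 , -56.91721757, 159.04225747]), np.float64(0.8316169360812516))
45 [338.97142857 175.13333333] [335 168   9  16 105] [351.4        199.29090909] [348 195   8   9  55] (array([493.99592044, -56.95566964, 158.45808598]), np.float64(0.9976950361180783))
50 [338.74576271 175.25423729] [335 168   9  16 118] [351.46428571 199.30357143] [348 195   8   9  56] (array([494.38333107, -57.10902904, 157.81669832]), np.float64(0.3935512094707341))
55 [338.93984962 175.12781955] [335 167   9  17 133] [351.48275862 199.20689655] [348 195   8   9  58] (array([494.22483227, -57.21130104, 158.29176874]), np.float64(1.0903910598236293))
axis (array([483.44935298, -13.95869988, 128.9099488 ]), np.float64(1.4483788042905088)) [482.70793956 -13.6347244  137.        ]
handle top plane [489.6558768  -56.26602538 179.        ] [493.68877874 -57.43471674 158.        ] [492.83603085 -57.04723834 158.        ]
boss [549.92430017  37.99430411 113.        ]
```

Handle is at (494,-57,158), crank axis (483,-14) and table (550.3,38.7). The distances, 44.4 and 85.3 mm, match the text. First I'll turn the tool so its x lies along the plunger axis (yaw 284.6°), then move above the handle.

```bash
python3 -m pendant '[[0,0,0,0,0,-8,0.085],[0,0,0,0,0,-8,0.085],[0,0,0,0,0,-8,0.085],[0,0,0,0,0,-8,0.085],[0,0,0,0,0,-8,0.085],[0,0,0,0,0,-8,0.085],[0,0,0,0,0,-8,0.085],[0,0,0,0,0,-8,0.085],[0,0,0,0,0,-8,0.085],[0,0,0,0,0,-8,0.085],[0,0,0,0,0,-7.8,0.085],[0,0,0,0,0,0,0.085]]'; python3 -m pendant '[[-0.0247,-0.0244,0,0,0,0,0.085],[-0.0247,-0.0244,0,0,0,0,0.085],[-0.0247,-0.0244,0,0,0,0,0.085],[-0.0247,-0.0244,0,0,0,0,0.085],[-0.0247,-0.0244,0,0,0,0,0.085],[-0.0247,-0.0244,0,0,0,0,0.085],[-0.0247,-0.0244,0,0,0,0,0.085],[-0.0247,-0.0244,0,0,0,0,0.085],[-0.0247,-0.0244,0,0,0,0,0.085],[-0.0247,-0.0244,0,0,0,0,0.085],[-0.0247,-0.0244,0,0,0,0,0.085],[-0.0247,-0.0244,0,0,0,0,0.085]]'
cat >> h.py <<'E'
def go(st,target,clo=None):
    r=R.from_quat(st["ee_rot"]); return r.inv().apply(np.asarray(target,float)-st["position"]), r.as_matrix()
E
python3 - <<'E'
from h import *
from bench import arm
s=arm.read_state();print(s["joints"]);d,m=go(s,[494,-57,255]);print(d,m)
E
```

```text
clock: 1.3
position: [180.9, -597.9, 255.7]
ee_rot: [0.791, -0.611, -0.001, -0.0]
contact_force: [0.2, 0.5, 0.1]
gripper_width: 84.9
grasp_force: 0.0
clock: 2.5
position: [389.8, -236.0, 256.3]
ee_rot: [0.79, -0.613, 0.0, -0.0]
contact_force: [1.1, -1.0, 0.0]
gripper_width: 84.9
grasp_force: 0.0
[-1.86285389e-01  9.25778125e-02 -3.85439731e-01 -1.27474488e-04
 -1.09270158e+00  4.38380889e-01]
[-147.39722782 -145.57663067    1.35394044] [[ 2.49376982e-01 -9.68406481e-01  9.68352898e-05]
 [-9.68406483e-01 -2.49376973e-01  9.69231907e-05]
 [-6.97125546e-05 -1.17946335e-04 -9.99999991e-01]]
```

```bash
python3 -m pendant '[[-0.0247,-0.0244,0,0,0,0,0.085],[-0.0247,-0.0244,0,0,0,0,0.085],[-0.0247,-0.0244,0,0,0,0,0.085],[-0.0247,-0.0244,0,0,0,0,0.085],[-0.0247,-0.0244,0,0,0,0,0.085],[-0.0247,-0.0244,0,0,0,0,0.085],[0,0,0,0,0,0,0.085],[0,0,0,0,0,0,0.085]]'
python3 - <<'E'
from h import *
from bench import arm
s=arm.read_state();print(s["joints"],go(s,[494,-57,255])[0])
d=arm.get_image("wrist");np.save("pics/w1.npy",d,allow_pickle=True);cv2.imwrite("pics/w1.png",d["image"][:,:,::-1]);print({k:np.round(v,3).tolist() for k,v in d.items() if k!="image"})
print("pred handle top, mid, axis",proj(d,[[494,-57,179],[494,-57,158],[483,-14,137]]))
E
```

```text
clock: 3.3
position: [493.6, -56.5, 255.9]
ee_rot: [0.791, -0.612, -0.0, 0.0]
contact_force: [0.2, 0.7, 0.4]
gripper_width: 84.9
grasp_force: 0.0
[ 2.13471438e-01  1.66576989e-01 -2.98247731e-01 -1.66180780e-04
 -1.10713867e+00  4.12427295e-02] [ 0.61571937 -0.30546005  0.87803718]
{'fx': 289.893, 'fy': 289.893, 'cx': 322.85, 'cy': 200.569, 'k1': -0.003, 'xyz': [514.24, -136.061, 372.784], 'rotation': [-0.125, 0.979, 0.162, -0.021]}
pred handle top, mid, axis [[322.06233718 221.06467444]
 [322.09730523 210.74936331]
 [321.96172375 248.1653073 ]]
```

View pics/w1.png

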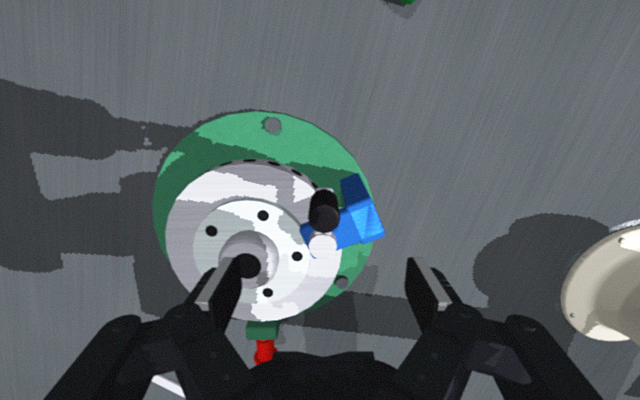

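The wrist view shows the handle top at (323,217), against (322,221) predicted, midway between the fingers. The pivot disc is at (322,245), so the measurement agrees within about 2 mm. I'll descend and grip.

```bash
python3 -m pendant '[[0.001,0,0.029,0,0,0,0.085],[0,0,0.029,0,0,0,0.085],[0,0,0.019,0,0,0,0.085],[0,0,0.010,0,0,0,0.085],[0,0,0,0,0,0,0.05],[0,0,0,0,0,0,0.03],[0,0,0,0,0,0,0.015],[0,0,0,0,0,0,0.015],[0,0,0,0,0,0,0.015],[0,0,0,0,0,0,0.015]]'
python3 - <<'E'
from h import *
from bench import arm
s=arm.read_state();print(s)
d=arm.get_image("side");np.save("pics/s2.npy",d,allow_pickle=True);cv2.imwrite("pics/s2.png",cv2.resize(d["image"][130:280,240:440],(800,600))[:,:,::-1])
# steps of 15 deg about axis, handle starts at angle a0, in tool axes
m=R.from_quat(s["ee_rot"]).as_matrix(); a0=np.arctan2(-43,11)
a=a0+np.radians(15)*np.arange(25); p=45*np.c_[np.cos(a),np.sin(a),0*a]; print(np.round(np.diff(p,axis=0)@m/1000,4)[:,:2].tolist())
E
```

```text
clock: 4.35
position: [494.3, -58.1, 170.4]
ee_rot: [0.792, -0.611, 0.001, -0.0]
contact_force: [-1.1, 0.0, 5.1]
gripper_width: 22.2
grasp_force: 58.6
{'clock': 4.35, 'joints': array([ 2.10228623e-01,  2.54357412e-01, -4.22878092e-01,  6.87198111e-04,
       -8.92043003e-01,  4.51873732e-02]), 'joint_vel': array([-0.00020288,  0.00077148, -0.00086949,  0.00027941, -0.00116053,
        0.00056702]), 'joint_efforts': array([ 1.02352698e-01, -2.69276261e+01,  1.48055014e+01,  3.03277418e+00,
        4.30550594e-01,  2.68099233e-03]), 'position': array([494.33776344, -58.06407647, 170.39319429]), 'ee_rot': array([ 7.91537790e-01, -6.11119693e-01,  6.94750559e-04, -4.06051932e-04]), 'contact_force': array([-1.05516121e+00,  8.82946614e-04,  5.07058480e+00]), 'wrist_torque': array([ 0.02876717,  0.48276201, -0.00996297]), 'grasp_force': 58.597941398620605, 'gripper_width': 22.157770612508898}
[[-0.0015, -0.0117], [-0.0044, -0.0109], [-0.0071, -0.0094], [-0.0093, -0.0072], [-0.0108, -0.0046], [-0.0116, -0.0016], [-0.0117, 0.0015], [-0.0109, 0.0044], [-0.0094, 0.0071], [-0.0072, 0.0093], [-0.0046, 0.0108], [-0.0016, 0.0116], [0.0015, 0.0117], [0.0044, 0.0109], [0.0071, 0.0094], [0.0093, 0.0072], [0.0108, 0.0046], [0.0116, 0.0016], [0.0117, -0.0015], [0.0109, -0.0044], [0.0094, -0.0071], [0.0072, -0.0093], [0.0046, -0.0108], [0.0016, -0.0116]]
```

View pics/s2.png

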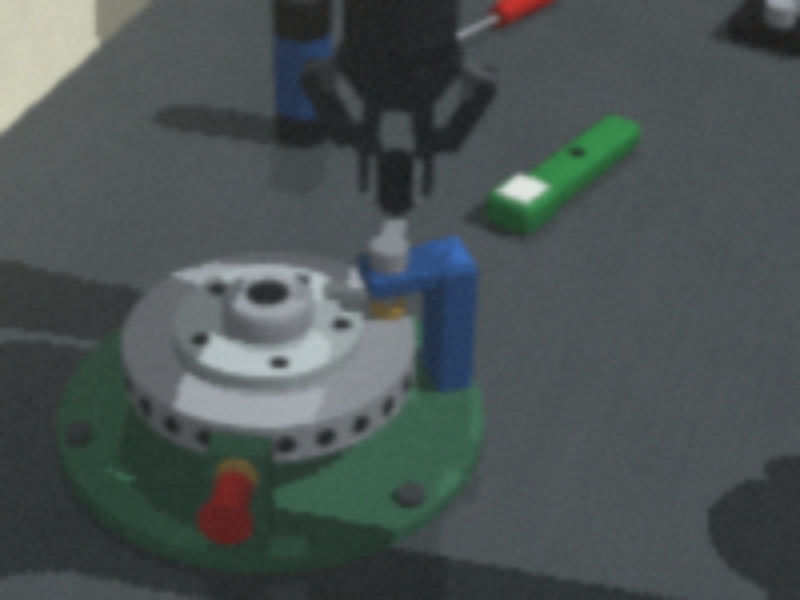

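The handle at crop (397,180) is held between the fingers with little side force. Winding starts with the first half turn anticlockwise.

```bash
python3 -m pendant '[[-0.0015,-0.0117,0,0,0,0,0.015],[-0.0044,-0.0109,0,0,0,0,0.015],[-0.0071,-0.0094,0,0,0,0,0.015],[-0.0093,-0.0072,0,0,0,0,0.015],[-0.0108,-0.0046,0,0,0,0,0.015],[-0.0116,-0.0016,0,0,0,0,0.015]]'; python3 -c "
from bench import arm; s=arm.read_state(); print(s['position'],s['contact_force'],s['gripper_width'])"
```

```text
clock: 5.0
position: [527.0, -3.7, 170.3]
ee_rot: [0.792, -0.611, 0.001, 0.0]
contact_force: [-1.7, -3.8, 6.3]
gripper_width: 22.7
grasp_force: 58.7
[526.99983413  -3.65208185 170.33790594] [-1.68653703 -3.77641221  6.27863916] 22.72047883890414
```

```bash
python3 -m pendant '[[-0.0117,0.0015,0,0,0,0,0.015],[-0.0109,0.0044,0,0,0,0,0.015],[-0.0094,0.0071,0,0,0,0,0.015],[-0.0072,0.0093,0,0,0,0,0.015],[-0.0046,0.0108,0,0,0,0,0.015],[-0.0016,0.0116,0,0,0,0,0.015]]'
python3 -m pendant '[[0.0015,0.0117,0,0,0,0,0.015],[0.0044,0.0109,0,0,0,0,0.015],[0.0071,0.0094,0,0,0,0,0.015],[0.0093,0.0072,0,0,0,0,0.015],[0.0108,0.0046,0,0,0,0,0.015],[0.0116,0.0016,0,0,0,0,0.015]]'
```

```text
clock: 5.6
position: [472.8, 29.7, 170.4]
ee_rot: [0.792, -0.611, 0.002, -0.002]
contact_force: [5.2, -5.0, 3.4]
gripper_width: 22.7
grasp_force: 58.6
clock: 6.2
position: [439.3, -25.0, 170.3]
ee_rot: [0.791, -0.611, 0.0, -0.002]
contact_force: [0.7, 3.7, 7.2]
gripper_width: 22.7
grasp_force: 58.9
```

```bash
python3 -m pendant '[[0.0117,-0.0015,0,0,0,0,0.015],[0.0109,-0.0044,0,0,0,0,0.015],[0.0094,-0.0071,0,0,0,0,0.015],[0.0072,-0.0093,0,0,0,0,0.015],[0.0046,-0.0108,0,0,0,0,0.015],[0.0016,-0.0116,0,0,0,0,0.015]]'
```

```text
clock: 6.8
position: [493.1, -58.5, 170.2]
ee_rot: [0.791, -0.612, -0.001, 0.0]
contact_force: [-4.2, 1.5, 12.4]
gripper_width: 22.4
grasp_force: 59.3
```

One full turn done with low forces. Now the second.

```bash
python3 -m pendant '[[-0.0015,-0.0117,0,0,0,0,0.015],[-0.0044,-0.0109,0,0,0,0,0.015],[-0.0071,-0.0094,0,0,0,0,0.015],[-0.0093,-0.0072,0,0,0,0,0.015],[-0.0108,-0.0046,0,0,0,0,0.015],[-0.0116,-0.0016,0,0,0,0,0.015],[-0.0117,0.0015,0,0,0,0,0.015],[-0.0109,0.0044,0,0,0,0,0.015],[-0.0094,0.0071,0,0,0,0,0.015],[-0.0072,0.0093,0,0,0,0,0.015],[-0.0046,0.0108,0,0,0,0,0.015],[-0.0016,0.0116,0,0,0,0,0.015]]'
python3 -m pendant '[[0.0015,0.0117,0,0,0,0,0.015],[0.0044,0.0109,0,0,0,0,0.015],[0.0071,0.0094,0,0,0,0,0.015],[0.0093,0.0072,0,0,0,0,0.015],[0.0108,0.0046,0,0,0,0,0.015],[0.0116,0.0016,0,0,0,0,0.015]]'
```

```text
clock: 8.0
position: [472.4, 29.5, 170.3]
ee_rot: [0.792, -0.611, 0.001, -0.001]
contact_force: [3.3, -4.9, 4.9]
gripper_width: 22.6
grasp_force: 59.0
clock: 8.6
position: [439.3, -24.9, 170.3]
ee_rot: [0.792, -0.611, 0.0, -0.002]
contact_force: [1.2, 4.3, 6.3]
gripper_width: 22.8
grasp_force: 58.9
```

```bash
python3 -m pendant '[[0.0117,-0.0015,0,0,0,0,0.015],[0.0109,-0.0044,0,0,0,0,0.015],[0.0094,-0.0071,0,0,0,0,0.015],[0.0072,-0.0093,0,0,0,0,0.015],[0.0046,-0.0108,0,0,0,0,0.015]]'
python3 - <<'E'
from h import *
from bench import arm
s=arm.read_state();m=R.from_quat(s["ee_rot"]).as_matrix(); a0=np.arctan2(-43,11)
a=a0+np.radians(5)*np.arange(-3,20); p=45*np.c_[np.cos(a),np.sin(a),0*a]; print(np.round(np.diff(p,axis=0)@m/1000,4)[:,:2].tolist())
E
```

```text
clock: 9.1
position: [481.6, -59.6, 170.2]
ee_rot: [0.791, -0.612, -0.001, -0.0]
contact_force: [-2.6, 3.7, 11.1]
gripper_width: 22.5
grasp_force: 59.4
[[0.0009, -0.0038], [0.0005, -0.0039], [0.0002, -0.0039], [-0.0002, -0.0039], [-0.0005, -0.0039], [-0.0008, -0.0038], [-0.0012, -0.0037], [-0.0015, -0.0036], [-0.0018, -0.0035], [-0.0021, -0.0033], [-0.0024, -0.0031], [-0.0026, -0.0029], [-0.0029, -0.0027], [-0.0031, -0.0024], [-0.0033, -0.0021], [-0.0035, -0.0018], [-0.0036, -0.0015], [-0.0037, -0.0012], [-0.0038, -0.0009], [-0.0039, -0.0005], [-0.0039, -0.0002], [-0.0039, 0.0002]]
```

```bash
python3 -m pendant '[[0.0009,-0.0038,0,0,0,0,0.015],[0.0005,-0.0039,0,0,0,0,0.015],[0.0002,-0.0039,0,0,0,0,0.015],[0,0,0,0,0,0,0.015]]'
```

```text
clock: 9.5
position: [493.9, -58.1, 170.3]
ee_rot: [0.791, -0.611, 0.0, -0.0]
contact_force: [-0.2, -0.9, 8.3]
gripper_width: 22.6
grasp_force: 59.3
```

```bash
python3 -m pendant '[[-0.0002,-0.0039,0,0,0,0,0.015],[-0.0005,-0.0039,0,0,0,0,0.015],[0,0,0,0,0,0,0.015]]'
```

```text
clock: 9.8
position: [501.3, -55.6, 170.3]
ee_rot: [0.791, -0.611, 0.0, -0.0]
contact_force: [-0.3, -2.6, 9.0]
gripper_width: 22.8
grasp_force: 59.3
```

```bash
python3 -m pendant '[[-0.0008,-0.0038,0,0,0,0,0.015],[-0.0012,-0.0037,0,0,0,0,0.015],[0,0,0,0,0,0,0.015]]'
```

```text
clock: 10.1
position: [506.0, -53.1, 170.2]
ee_rot: [0.791, -0.611, -0.001, 0.002]
contact_force: [-4.4, -6.2, 12.6]
gripper_width: 22.6
grasp_force: 59.7
```

```bash
python3 -m pendant '[[-0.0015,-0.0036,0,0,0,0,0.015],[0,0,0,0,0,0,0.015],[0,0,0,0,0,0,0.015]]'
```

```text
clock: 10.4
position: [506.3, -52.9, 170.2]
ee_rot: [0.791, -0.612, -0.003, 0.006]
contact_force: [-9.1, -13.0, 15.7]
gripper_width: 22.8
grasp_force: 60.2
```

The position has stalled and the tangential resistance is about 16 N after 2 turns + 17°, so the crank is at its stop. I'll open, rise, and look.

```bash
python3 -m pendant '[[0,0,0,0,0,0,0.05],[0.0014,0.0033,0,0,0,0,0.085],[0,0,0,0,0,0,0.085],[0,0,0,0,0,0,0.085],[0,0,-0.02,0,0,0,0.085],[0,0,-0.03,0,0,0,0.085],[0,0,-0.03,0,0,0,0.085],[0,0,0,0,0,0,0.085]]'
python3 - <<'E'
from h import *
from bench import arm
s=arm.read_state();C=np.array([550.3,38.7])
T0=np.load("pics/top0.npy",allow_pickle=True).item();S=np.load("pics/side0.npy",allow_pickle=True).item()
d=arm.get_image("side");f=lambda I:I.max(2)<50
c,st,_=blobs(d,f,(333,160,352,187));print("handle side",c,st,plane(d,c,158))
w=arm.get_image("wrist");cv2.imwrite("pics/w3.png",w["image"][:,:,::-1]);np.save("pics/w3.npy",w,allow_pickle=True)
k,kt,_=blobs(w,redd,(200,280,340,400));print("knob wrist",k,kt)
for nm,a in(("top",T0),("side",S)):
  b=(255,185,285,215) if nm=="top" else (280,235,315,275)
  cc,_,m=blobs(a,redd,b)
  P=np.array([plane(a,p[::-1],65)[:2] for p in np.argwhere(m)]);mu=P.mean(0);u,sv,v=np.linalg.svd(P-mu);dr=v[0]*np.sign(v[0][1])
  print(nm,mu,np.linalg.norm(mu-C),"bearing",np.degrees(np.arctan2(*(mu-C)[::-1])),"axis",np.degrees(np.arctan2(*dr[::-1])))
print(s["position"],s["joints"])
E
```

```text
clock: 11.2
position: [510.7, -50.9, 253.5]
ee_rot: [0.792, -0.611, 0.003, -0.003]
contact_force: [0.4, -0.7, 0.2]
gripper_width: 85.0
grasp_force: 0.0
handle side [335.         175.02631579] [333 168   6  16  76] [504.05677326 -54.16917778 158.        ]
knob wrist [275.53679654 348.82683983] [266 342  23  19 231]
top [511.40057071 192.52622811] 158.6684406370716 bearing 104.19139162373602 axis 105.60480142224026
side [510.2908844  191.39835389] 157.85283213263045 bearing 104.68225329344503 axis 106.65495461867451
[510.74843955 -50.85359165 253.51090811] [ 0.21803018  0.19248585 -0.27229114  0.00135241 -1.09707683  0.03802638]
```

View pics/w3.png

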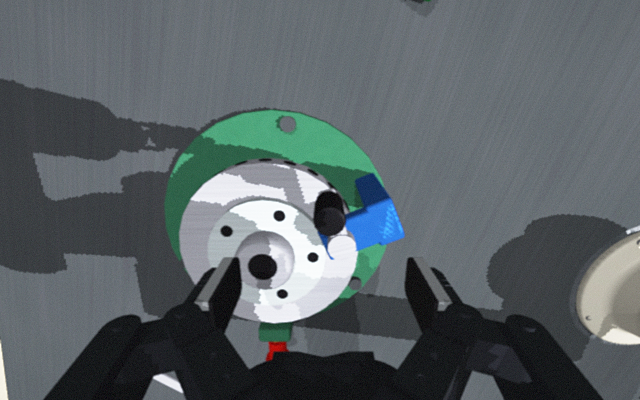

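The handle now stands at about (504,-54), and the wrist view shows it at (330,220), beyond two turns, with the knob at (276,349). Next I'll move above the knob and check it with the wrist camera.

```bash
python3 -m pendant '[[-0.0289,-0.0076,0,0,0,0,0.085],[-0.0289,-0.0076,0,0,0,0,0.085],[-0.0289,-0.0076,0,0,0,0,0.085],[-0.0289,-0.0076,0,0,0,0,0.085],[-0.0289,-0.0076,0,0,0,0,0.085],[-0.0289,-0.0076,0,0,0,0,0.085],[-0.0289,-0.0076,0,0,0,0,0.085],[-0.0289,-0.0076,0,0,0,0,0.085],[0,0,0.04,0,0,0,0.085],[0,0,0.03,0,0,0,0.085],[0,0,0,0,0,0,0.085],[0,0,0,0,0,0,0.085]]'
python3 - <<'E'
from h import *
from bench import arm
s=arm.read_state();print(s["position"],s["joints"],go(s,[511.6,187.8,71])[0])
w=arm.get_image("wrist");np.save("pics/w4.npy",w,allow_pickle=True);cv2.imwrite("pics/w4.png",w["image"][:,:,::-1])
k,kt,m=blobs(w,redd,(150,100,500,400));print("knob wrist",k,kt)
P=np.array([plane(w,p[::-1],70)[:2] for p in np.argwhere(m)]);mu=P.mean(0);v=np.linalg.svd(P-mu,full_matrices=False)[2];print(mu,np.degrees(np.arctan2(v[0][1],v[0][0])))
T0=np.load("pics/top0.npy",allow_pickle=True).item();print(tri(w,k,T0,blobs(T0,redd,(255,185,285,215))[0]))
print("pred knob in-end, flange",proj(w,[[515.6,172.3,65],[506.4,207.7,65]]))
E
```

```text
clock: 12.5
position: [508.6, 187.5, 178.7]
ee_rot: [0.792, -0.611, -0.0, 0.001]
contact_force: [-0.5, -0.2, 0.3]
gripper_width: 85.1
grasp_force: 0.0
[508.6139695  187.52111665 178.67173159] [ 6.52755767e-01  3.16820169e-01 -3.06162045e-01  6.83837393e-04
 -9.50279170e-01 -3.97177051e-01] [  0.32842752  -3.18097582 107.66600887]
knob wrist [320.00819113 209.61774744] [ 301  183   39   50 1465]
[509.88065205 190.42624593] 103.77173872344352
(array([510.2468255 , 191.49141627,  68.30549845]), np.float64(1.5357976861886935))
pred knob in-end, flange [[318.83562085 186.18868978]
 [318.95229432 226.82907667]]
```

View pics/w4.png

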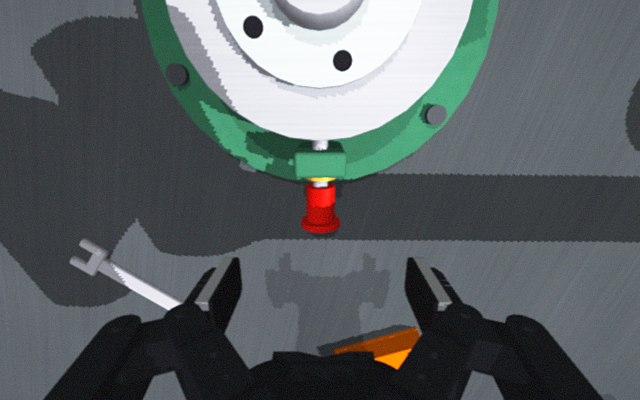

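The wrist view shows the knob from (320,183) to (320,233), upright in the image and centred between the fingers. That matches the prediction to about 1 px, so I'll descend and grip.

```bash
python3 -m pendant '[[0,-0.0025,0.03,0,0,0,0.085],[0,0,0.03,0,0,0,0.085],[0,0,0.028,0,0,0,0.085],[0,0,0.019,0,0,0,0.085],[0,0,0,0,0,0,0.06],[0,0,0,0,0,0,0.04],[0,0,0,0,0,0,0.015],[0,0,0,0,0,0,0.015],[0,0,0,0,0,0,0.015],[0,0,0,0,0,0,0.015]]'
python3 - <<'E'
from h import *
from bench import arm
s=arm.read_state();print(go(s,[511.6,187.8,71])[0],s["wrist_torque"])
d=arm.get_image("side");cv2.imwrite("pics/s5.png",cv2.resize(d["image"][130:280,240:440],(800,600))[:,:,::-1])
E
```

```text
clock: 13.55
position: [510.8, 188.4, 74.1]
ee_rot: [0.791, -0.611, -0.0, -0.0]
contact_force: [-3.2, 1.2, 6.9]
gripper_width: 22.0
grasp_force: 58.4
[ 0.80863567 -0.66004037  3.06314872] [ 0.03304058  1.22255925 -0.05468755]
```

View pics/s5.png

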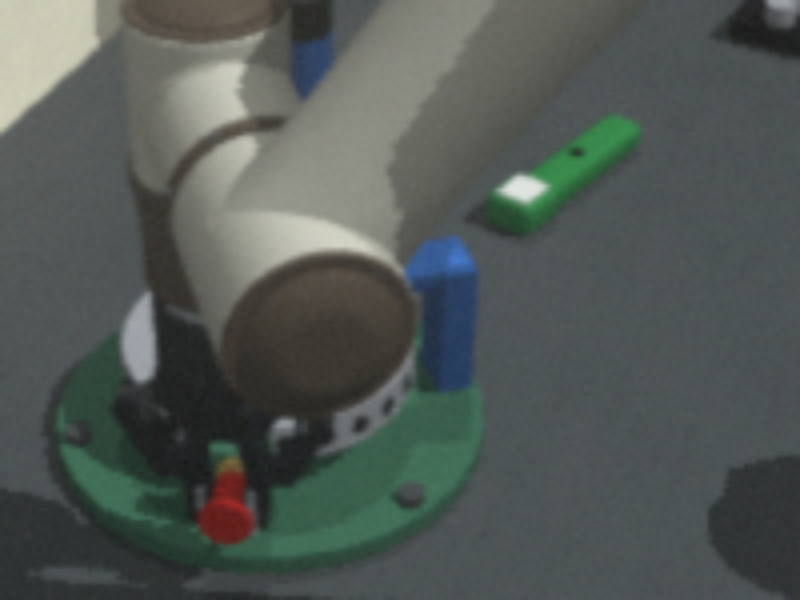

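The fingers hold the knob cylinder (crop 228,490) at 22 mm opening, clear of the bracket. Pulling straight out now.

```bash
python3 -m pendant '[[-0.004,0,0,0,0,0,0.015],[-0.004,0,0,0,0,0,0.015],[-0.004,0,0,0,0,0,0.015],[0,0,0,0,0,0,0.015]]'; python3 -m pendant '[[-0.003,0,0,0,0,0,0.015],[-0.003,0,0,0,0,0,0.015],[0,0,0,0,0,0,0.015]]'
```

```text
clock: 14.0
position: [508.1, 198.3, 74.0]
ee_rot: [0.792, -0.611, 0.001, 0.001]
contact_force: [0.6, -7.7, 6.5]
gripper_width: 22.1
grasp_force: 58.6
clock: 14.3
position: [506.7, 203.5, 74.1]
ee_rot: [0.792, -0.611, 0.001, 0.001]
contact_force: [1.8, -10.0, 6.7]
gripper_width: 22.2
grasp_force: 58.5
```

```bash
python3 -m pendant '[[-0.002,0,0,0,0,0,0.015],[-0.001,0,0,0,0,0,0.015],[0,0,0,0,0,0,0.015]]'
```

```text
clock: 14.6
position: [506.1, 206.0, 74.1]
ee_rot: [0.791, -0.611, 0.001, 0.002]
contact_force: [3.4, -10.7, 6.1]
gripper_width: 22.3
grasp_force: 58.5
```

```bash
python3 -m pendant '[[-0.0015,0,0,0,0,0,0.015],[-0.001,0,0,0,0,0,0.015],[0,0,0,0,0,0,0.015],[0,0,0,0,0,0,0.015]]'
```

```text
clock: 15.0
position: [505.6, 208.0, 74.1]
ee_rot: [0.791, -0.611, 0.001, 0.002]
contact_force: [3.9, -11.7, 6.5]
gripper_width: 22.1
grasp_force: 58.5
```

```bash
python3 -m pendant '[[-0.001,0,0,0,0,0,0.015],[-0.001,0,0,0,0,0,0.015],[0,0,0,0,0,0,0.015],[0,0,0,0,0,0,0.015]]'
```

```text
clock: 15.4
position: [505.5, 208.1, 74.0]
ee_rot: [0.791, -0.611, 0.002, 0.003]
contact_force: [8.1, -18.4, 6.5]
gripper_width: 22.3
grasp_force: 58.6
```

Travel is 20.3 mm. It has stalled and the pull jumped from 12 N to 20 N, so this is the hard stop. I'll do one last check, then hand in.

```bash
python3 -m pendant '[[0,0,0,0,0,0,0.015],[0,0,0,0,0,0,0.015],[0,0,0,0,0,0,0.015],[0,0,0,0,0,0,0.015],[0,0,0,0,0,0,0.015]]'
python3 - <<'E'
from h import *
from bench import arm
d=arm.get_image("side");t=arm.get_image("top");S=np.load("pics/side0.npy",allow_pickle=True).item();T=np.load("pics/top0.npy",allow_pickle=True).item()
k0=blobs(S,redd,(280,235,315,275));k1=blobs(d,redd,(275,235,320,295));print(k0[0],k1[0],plane(S,k0[0],65),plane(d,k1[0],65))
cv2.imwrite("pics/end.png",np.hstack([d["image"][100:400,130:450],t["image"][80:380,160:500]])[:,:,::-1])
E
```

```text
clock: 15.9
position: [505.5, 208.1, 74.0]
ee_rot: [0.791, -0.611, 0.002, 0.003]
contact_force: [7.8, -18.0, 6.2]
gripper_width: 22.5
grasp_force: 58.5
[296.77710843 256.58433735] [294.67901235 263.0308642 ] [510.22713203 191.59313526  65.        ] [505.48504204 213.83861235  65.        ]
```

View pics/end.png

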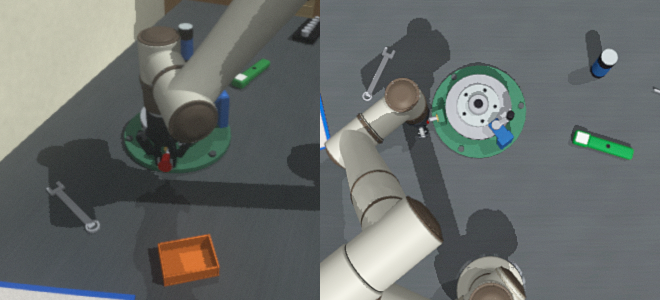

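The knob has moved about 22 mm outward in the image, from side (297,257) to (295,263), and is still gripped. The can, lamp, tray and spanner are where they were, and the crank handle is at the slack stop.

```bash
python3 -c "
from bench import arm; print(arm.job_done())"
```

```text
the job is handed in; nothing more can be done
None
```

The job is handed in: I wound the crank anticlockwise about two turns to its stop, then pulled the plunger about 20 mm to its hard stop, where the gripper still holds it; the can, lamp, tray and spanner look undisturbed in the final pictures.

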